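# Clip the card case onto the organizer's D-ring

### The job

Clip the orange card case onto the steel D-ring at the side of the drawer organizer: push its snap hook down on the ring's bar until the gate springs open over it and snaps shut behind it, then pull the case gently (about 5 N) back up against the shut gate to make sure that it is caught. Leave it hanging on the ring by itself, gate shut; push and pull with a light hand (the moulded hook breaks at 20 N) and leave the drawers and everything else on the desk as they are.

Things in the scene. Friction and masses are not known exactly. Their poses are not given: they have to be found in the camera images.
- case: Hard orange memory-card case, about 0.12 kg, loose, standing upright, 24 x 46 x 90 mm (its x, y, z); origin at the centre of its underside, z up. From its top a black snap hook juts to its +x: a flat arm (16 mm wide along y, z = 90 to 98 mm, to x = 38 mm) and a nose that hangs from the arm's end. The pocket between case (x = 12 mm) and nose (x = 33 mm) opens downwards and is closed by a wire gate.
- grip (a point): Where to grasp: inside the black grip tab on the hook's arm, at x = 26, y = 0, z = 121 mm of the case. The tab is 14 mm thick along the case's x (pinch it across this), 30 mm wide along y, and runs from z = 98 to 138 mm. Axes as the case's.
- mouth (a point): Middle of the shut gate's underside, straight under the grip tab: x = 26, y = 0, z = 60 mm of the case. The ring's bar must meet the gate here from below, within about 4 mm along the case's x, lying along the case's y axis.
- nose (a point): Lower end of the hook's nose (x = 35.5, y = 0, z = 57.5 mm of the case); the nose is 5 mm thick along x and 12 mm wide along y. It goes down through the ring, between the bar and the organizer.
- crown (a point): On the underside of the hook's arm (x = 26, y = 0, z = 90 mm of the case), where the bar bears when the case hangs. Axes as the case's. Once let go the case leans over by about 27 degrees, its foot swinging in under the ring towards the organizer.
- gate (a joint): Angle of the sprung gate (4 mm wire, 12 mm wide, hinge at x = 14, z = 62 mm of the case), rad: 0 = shut, growing as it is pushed up into the pocket, at most 1.4. A bar at the mouth starts it with about 3 N and needs 6 to 9 N; some 16 to 20 mm deep it slips past the tip, the gate springs back to 0 under it and the push falls to nearly nothing. It cannot open outwards.
- organizer: Drawer organizer of dark smoke plastic, fixed to the desk, 200 x 180 x 115 mm (its x, y, z); origin at the centre of its underside, drawer fronts to its -x. Its right-hand wall (y = -90 mm) carries the D-ring. Its place and yaw differ. The case hangs with its own +x along the organizer's +y (hook towards the wall).
- ring_mid (a point): Nominal middle of the D-ring's bar: x = -30, y = -132, z = 125 mm of the organizer, axes as the organizer's. The bar is 5 mm round steel along the organizer's x, straight for 24 mm. The ring rides on a carriage clamped by hand: the bar's true height is up to 7 mm above or below this point and is not measured; it stays put, and its place seen from above is true.
- ring_root (a point): Middle between the ring's two legs where they turn down, 36 mm behind the bar (towards the organizer), nominal height. The legs are 5 mm steel, 37 mm clear apart, level from the bar to here. Bar past the snapped gate: about 8 mm more to the crown; pulled back up, the shut gate stops on the bar about 21 mm above the hanging height.
- drawer_pull (a point): Finger pull of the upper drawer, which stands part open to the organizer's -x. Leave the drawer as it is.
- lens: Short black zoom lens standing on the desk, 72 mm across, 70 mm tall; origin at the centre of its underside. Leave it.
- blower: Blue rocket blower standing nozzle up, 62 mm across, 135 mm tall; origin at its foot. Leave it.
- coaster: White ceramic coaster, 96 mm across, 8 mm thick, under the mug; origin under its centre. Leave it.
- mug: Blue ceramic mug on the coaster, 76 mm across, 90 mm tall; origin at its foot. Leave it.
- level: Small steel hot shoe level, 18 mm cube, beside the drawer's open front; origin at its foot. Leave it.
- battery: Grey camera battery, 40 x 55 x 20 mm, lying flat; origin under its centre. Leave it.
- filter: Dark metal filter ring, 68 mm across, 7 mm thick, lying flat; origin under its centre. Leave it.
- drawer_low_pull (a point): Finger pull of the lower drawer, which is shut. Leave it shut.
Not all that is in view belongs to the job. Of the things like the case, leave any that is green or yellow; of the rest the smaller one is meant.

How it is judged:
On the way, in this order (a step that is already met when the one before it is completed fails the run):
1. the ring's bar has pushed the gate open (gate beyond 0.5 rad while the case bears on the ring) (value of joint gate above 0.5 rad and contact force between case and organizer above 1 N and horizontal distance between crown and ring_mid below 0.02 m), for 0.02 s.
2. the gate has snapped shut with the bar in the hook (gate under 0.12 rad, crown less than 18.5 mm above the ring's nominal height) (value of joint gate below 0.12 rad and z of crown in the frame of ring_mid between -0.008 and 0.0185 m and horizontal distance between crown and ring_mid below 0.02 m), for 0.1 s.
3. the case is pulled back up against the shut gate with at least 3 N (gate under 0.12 rad, crown more than 15.5 mm above the ring's nominal height) (value of joint gate below 0.12 rad and contact force between case and organizer above 3 N and z of crown in the frame of ring_mid above 0.0155 m and horizontal distance between crown and ring_mid below 0.02 m), for 0.1 s.
At the end, for the whole second after the job is handed in: The case hangs on the D-ring by its hook alone: crown within 22 mm of the ring's middle seen from above and no more than 18.5 mm above or 14 mm below its nominal height, gate shut (under 0.12 rad), at rest, bearing on the organizer's ring (value of joint gate below 0.12 rad and z of crown in the frame of ring_mid between -0.014 and 0.0185 m and horizontal distance between crown and ring_mid below 0.022 m and contact force between case and organizer above 0.3 N and linear speed of case below 0.03 m/s and angular speed of case below 0.3 rad/s); the robot touches nothing.
It fails at once if the case presses or pulls on the ring or the organizer with more than 20 N (contact force between case and organizer above 20 N).
It fails at once if a drawer is shifted by more than 15 mm (distance of any of drawer_pull, drawer_low_pull from where it was at the start of the episode above 0.015 m).
It fails at once if a bystander is shifted by more than 20 mm (distance of any of lens, blower, coaster, mug, level, battery, filter from where it was at the start of the episode above 0.02 m).
It also fails if it takes over 70 s, if anything falls off the work surface, if the arm or the gripper's body presses on something with over 40 N, if the wrist force passes 120 N, or if a joint passes its speed limit or range.

### The arm

A 6-joint arm with a two-finger parallel gripper is mounted at the origin on the work surface. World frame = base frame: x ahead of the robot, y to its left, z up, the work surface at z = 0. Lengths are in m, angles in rad, forces in N, time in s.
With the tool pointing down it reaches from about 0.325 to 0.775 m from the base axis. Payload 9.3 kg.
Tool frame: the origin (TCP) lies midway between the tips of the shut fingers; the grasp point (between the pads) lies 19 mm behind it; y points along the fingers, z is the direction in which the jaws open and shut, and the axes are right-handed (so a half turn about y gives the same grasp; the last joint's range is limited). The gripper opens to 85 mm and grips with 20 to 120 N. Pads are 22 mm wide; open, the fingers measure 114 mm over their backs; the gripper's body (76 mm by 85 mm) begins 54 mm behind the grasp point. The pads swing forward as they close: fully open they stand 13 mm farther back than shut.
Start: joints at [-1.353, 0.259, 0.021, 1.334, 0, 1.418], TCP at [0.199, -0.513, 0.231] pointing down, gripper open.
Joint ranges: [-3.04, 3.04], [-0.91, 1.82], [-1.04, 1.36], [-1.92, 1.95], [-1.52, 1.45], [-3.14, 3.14]. Speed limits (rad/s): [2.22, 2.22, 2.79, 3.14, 3.14, 3.14].

### API

Orientations are given as [roll, pitch, yaw] about the fixed x, y, z axes, in that order (R = Rz(yaw) Ry(pitch) Rx(roll)).
In Python, from cell import manip gives the robot as it stands.
- The arm moves only by the shell command python3 -m crank 'ROWS' [FORCE]. ROWS is text: rows parted by semicolons, each of 7 numbers parted by spaces: the turn, a rotation vector about the world's x, y, z in rad, then the shift along the world's x, y, z in m, then the finger opening in m, from 0 to 0.0854. In form: ax ay az tx ty tz gripper; .... A call has 1 to 10 rows; each row is the pose to reach, as a shift and turn from the pose measured when the call began; what a row does not reach only later rows make up. A row lasts 1/10 s, in which the tool goes at most 50 mm and 8.59 degrees, less where a joint would pass 70% of its speed; a pose out of reach is approached as far as the arm can. A call with a gripper value outside its range is refused whole. The fingers move at their own pace and stop on an object; FORCE is the grip in N (left out, the last holds). Time passes only in rows, so rows that repeat a pose let the fingers close. It gives the time, the measured TCP pose, the force and the opening at its end, in the units of the state.
- manip.read_state(): the state, without advancing time (a new reading comes with each control period).
- manip.grab_frame(name): name is "scene" or "top" or "wrist"; returns the picture (420x560x3 uint8, red, green, blue); there is no depth.
- manip.camera_params(name): a dict with "mtx" (3x3 intrinsics, pixels), "R" (3x3) and "t" (3): a world point X has camera coordinates R X + t. Camera axes: x right, y down, z forward; pixel columns grow to the right and rows downward; lengths in m; the calibration is good to about 2 mm. The wrist camera is an equidistant fisheye: a pixel r from the principal point sees the ray r / f radians off the axis. A picture is of the moment at which its call begins: read the wrist's pose just before it. camera_params takes no time and is no camera call; for the wrist camera it gives the pose at the moment of the call.
- manip.job_done(): hands the job in, once; it reports no verdict.
The state is a dict: "time": time; "joint_positions": joint angles; "qvel": joint speeds; "joint_torque": joint torques, N m; "ee_pos": TCP position; "tcp_rot": TCP orientation; "wrist_force": force on the tool from outside, world axes, zero at the start; "wrist_torque": the same for the moment, N m; "finger_gap": finger opening in m.
Only numpy, scipy, OpenCV 4.12 (cv2) and the standard library are available. Lean on these libraries where they do the work, as an engineer would, in place of code of your own. Each camera call takes 0.05 s, during which the arm holds its last target. There are 200 camera calls.

## Working session

There is one attempt and no reset: what is moved stays moved. The work goes in short steps, Python scripts to look and compute and a shell command to move; the robot and the scene stay as the last step left them, time stands still between calls to the robot, and variables do not carry over. Pictures are saved under pics/ and viewed, about 8 in all and at most 12, crops included, and the job is handed in when it is done.

```bash
mkdir -p pics; ls; python3 - <<'E'
from cell import manip
import cv2,numpy as np
for n in ("scene","top"):
    im=manip.grab_frame(n); cv2.imwrite(f"pics/{n}0.png",im[:,:,::-1])
    p=manip.camera_params(n); print(n,np.round(p["mtx"],1).tolist(),np.round(p["R"],3).tolist(),np.round(p["t"],3).tolist())
s=manip.read_state();print(s)
E
```

```text
pics
scene [[443.0, 0.0, 265.9], [0.0, 443.0, 210.4], [0.0, 0.0, 1.0]] [[-0.452, 0.892, 0.006], [0.771, 0.394, -0.5], [-0.449, -0.221, -0.866]] [0.239, -0.347, 1.432]
top [[503.5, 0.0, 280.2], [0.0, 503.5, 207.1], [0.0, 0.0, 1.0]] [[-0.019, -1.0, 0.0], [-0.976, 0.018, -0.216], [0.216, -0.004, -0.976]] [-0.003, 0.547, 1.459]
{'time': 0.1, 'joint_positions': array([-1.35260164e+00,  2.59131829e-01,  2.08452420e-02,  1.33369364e+00,
       -5.76788196e-06,  1.41818142e+00]), 'qvel': array([-0.00103224, -0.00051679,  0.00182944, -0.00071679,  0.00170853,
       -0.00104628]), 'joint_torque': array([ 7.03294238e-03, -5.56689084e+01,  3.45072663e+01,  1.14741427e-02,
       -1.08910990e-04,  3.39293564e-06]), 'ee_pos': array([ 0.19923606, -0.51238109,  0.23073182]), 'tcp_rot': array([-1.57196735e+00,  1.74279914e-04, -2.77078316e+00]), 'wrist_force': array([0.46691393, 0.41104172, 0.39357413]), 'wrist_torque': array([ 0.02043449, -0.05398569,  0.02841851]), 'finger_gap': 0.08530346588762458}
```

View pics/scene0.png

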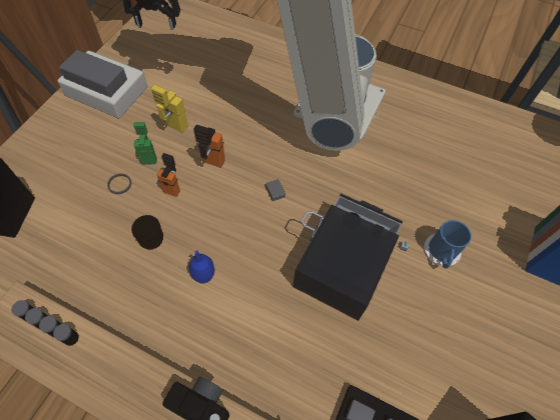

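View pics/top0.png

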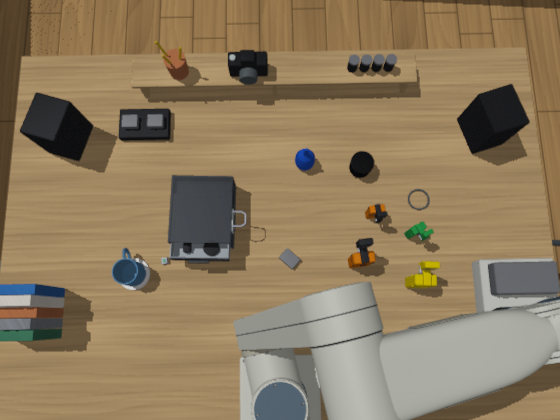

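Scene: there are four case-like objects. In the top view they are green (419,232), yellow (424,278), orange A (376,212) and orange B (362,257). Green and yellow are excluded. Of the two orange ones, A looks smaller, so it should be the one meant. I'll confirm with an enlarged crop.

```bash
python3 - <<'E'
import cv2,numpy as np
t=cv2.imread("pics/top0.png");s=cv2.imread("pics/scene0.png")
r=lambda im,x,y,w,h:cv2.resize(im[y:y+h,x:x+w],(400,300),interpolation=cv2.INTER_CUBIC)
o=np.vstack([np.hstack([r(t,340,195,80,60*80//80),r(s,150,115,100,75)]),np.hstack([r(t,345,225,80,60),r(t,160,170,120,90)])])
cv2.imwrite("pics/crop1.png",o)
E
```

```text
(no output)
```

View pics/crop1.png

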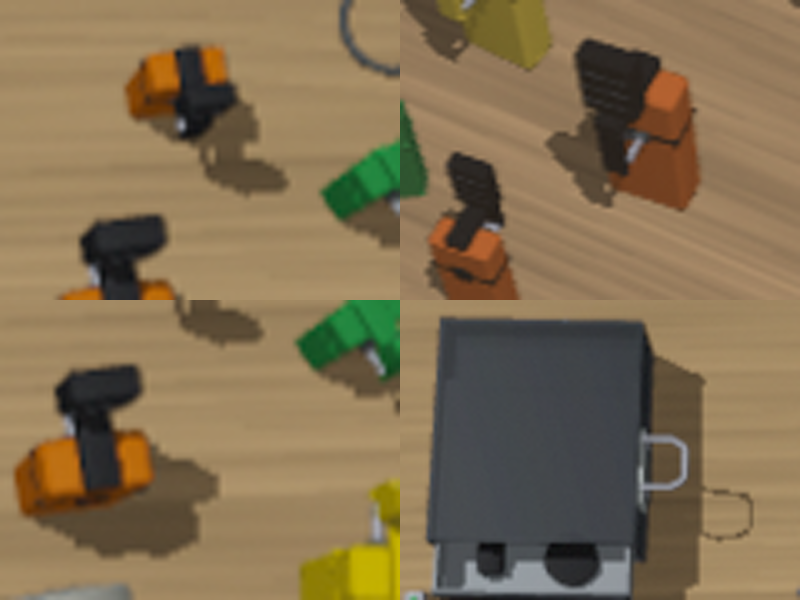

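Confirmed: A (top px ~376,212) is the smaller orange case. Its top is about 17 px wide against about 22 px for B. Next I'll make first position estimates.

```bash
cat >h.py <<'E'
from cell import manip
import cv2,numpy as np
def ray(p,uv,fish=False):
    K=p["mtx"];R=np.array(p["R"]);t=np.array(p["t"])
    a=np.array([(uv[0]-K[0][2])/K[0][0],(uv[1]-K[1][2])/K[1][1]])
    if fish:
        r=np.hypot(*a); d=np.array([*(a/r*np.sin(r) if r>0 else a),np.cos(r)])
    else: d=np.array([*a,1.])
    return -R.T@t,R.T@d
def cast(p,uv,z,fish=False):
    c,d=ray(p,uv,fish); return c+d*(z-c[2])/d[2]
def proj(p,X,fish=False):
    K=p["mtx"];x=np.array(p["R"])@np.array(X)+np.array(p["t"])
    if fish:
        r=np.hypot(x[0],x[1]);th=np.arctan2(r,x[2]);a=x[:2]/max(r,1e-9)*th
    else:a=x[:2]/x[2]
    return np.array([a[0]*K[0][0]+K[0][2],a[1]*K[1][1]+K[1][2]])
E
python3 - <<'E'
from h import *
p=manip.camera_params("top")
im=cv2.imread("pics/top0.png")
c=[cast(p,u,.115)[:2] for u in [(172,175.4),(232.9,176.6),(230,242.6),(169,242)]]
print(np.round(c,3))
for a,b in((0,1),(1,2),(2,3),(3,0)):
    d=c[b]-c[a];print(np.hypot(*d),np.degrees(np.arctan2(d[1],d[0])))
print("bar",cast(p,(244.5,218.9),.125))
hsv=cv2.cvtColor(im,cv2.COLOR_BGR2HSV)
print("case top L/R (tops crop)",[np.round(cast(p,(340+u/5,195+v/5),.09),3) for u,v in((145,52),(225,47),(187,72))])
print("tab top",[np.round(cast(p,(340+u/5,195+v/5),.138),3) for u,v in((182,128),(235,97),(207,110))])
w=manip.camera_params("wrist");print(w["mtx"],np.round(w["R"],3),np.round(-np.array(w["R"]).T@w["t"],3))
E
```

```text
[[0.637 0.304]
 [0.63  0.125]
 [0.434 0.133]
 [0.439 0.307]]
0.17946398579561937 -92.23457848614437
0.19598740285994898 177.67050412105974
0.17450721891501308 88.36529150554112
0.19786858997955717 -0.8903954454468911
bar [0.5002151  0.09059306 0.125     ]
case top L/R (tops crop) [array([ 0.541, -0.275,  0.09 ]), array([ 0.543, -0.323,  0.09 ]), array([ 0.528, -0.299,  0.09 ])]
tab top [array([ 0.486, -0.285,  0.138]), array([ 0.503, -0.316,  0.138]), array([ 0.496, -0.3  ,  0.138])]
[[325.1922621    0.         278.3334907 ]
 [  0.         325.1922621  210.61460723]
 [  0.           0.           1.        ]] [[ 0.363 -0.932 -0.001]
 [-0.892 -0.348  0.291]
 [-0.271 -0.104 -0.957]] [ 0.268 -0.486  0.374]
```

```bash
python3 -m crank '0 0 0.15 0.02 0.02 0.03 0.085;0 0 0.3 0.05 0.04 0.06 0.085;0 0 0.45 0.08 0.06 0.07 0.085;0 0 0.6 0.11 0.08 0.07 0.085;0 0 0.75 0.14 0.1 0.07 0.085;0 0 0.9 0.17 0.12 0.07 0.085;0 0 1.05 0.2 0.14 0.07 0.085;0 0 1.2 0.23 0.16 0.07 0.085;0 0 1.35 0.26 0.185 0.07 0.085;0 0 1.5 0.29 0.21 0.07 0.085' 30; python3 -m crank '0 0 0.08 0.02 0 0 0.085;0 0 0.08 0.02 0 0 0.085;0 0 0.08 0.02 0 0 0.085'
python3 - <<'E'
from h import *
w=manip.camera_params("wrist");im=manip.grab_frame("wrist");s=manip.read_state()
print(s["ee_pos"],s["tcp_rot"],s["joint_positions"])
cv2.imwrite("pics/w1.png",im[:,:,::-1]);np.savez("pics/w1.npz",mtx=w["mtx"],R=w["R"],t=w["t"])
print(-np.array(w["R"]).T@w["t"],proj(w,(.5,-.3,.138),True))
E
```

```text
time: 1.1
ee_pos: [0.4903, -0.3013, 0.3003]
tcp_rot: [-1.572, 0.001, -1.265]
wrist_force: [0.0, -1.5, 0.5]
finger_gap: 0.085
time: 1.4
ee_pos: [0.5102, -0.3011, 0.2996]
tcp_rot: [-1.573, 0.002, -1.185]
wrist_force: [-0.1, -0.1, -1.0]
finger_gap: 0.0849
[ 0.50980683 -0.30135783  0.2999235 ] [-1.57305939e+00  1.55176144e-03 -1.18643588e+00] [-6.74893482e-01  3.27800701e-01  2.92565722e-01  1.53802229e+00
 -1.21375013e-03  5.11542133e-01]
[ 0.4818381  -0.23238699  0.44297491] [269.9191586  187.95605849]
```

View pics/w1.png

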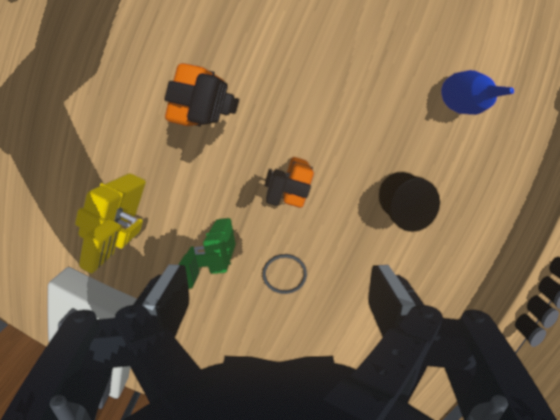

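Wrist view: small orange case at (292,185) with its tab at about (274,188), green case at (213,247), filter at (285,273), lens at (410,200), big orange case at (195,95). I'll zoom in to get its corners.

```bash
python3 - <<'E'
import cv2
im=cv2.imread("pics/w1.png")[150:220,245:325]
cv2.imwrite("pics/w1c.png",cv2.resize(im,None,fx=8,fy=8,interpolation=cv2.INTER_CUBIC))
E
```

```text
(no output)
```

View pics/w1c.png

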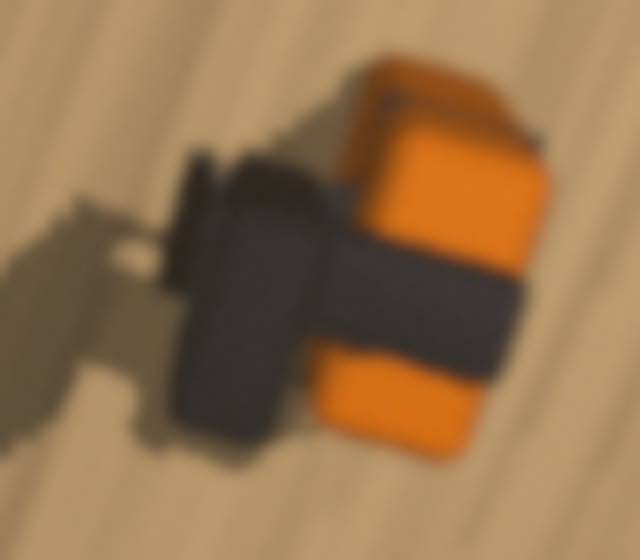

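```bash
python3 - <<'E'
from h import *
w=np.load("pics/w1.npz")
f=lambda u,v,z:cast(w,(245+(u+.5)/8-.5,150+(v+.5)/8-.5),z,True)[:2]
A,B,C,D=[f(u,v,.09) for u,v in((393,115),(550,158),(465,462),(315,415))]
for n,a,b in(("x",B,A),("x",C,D),("y",D,A),("y",C,B)):
    d=b-a;print(n,np.hypot(*d),np.degrees(np.arctan2(d[1],d[0])))
ctr=(A+B+C+D)/4;print("ctr",ctr)
y=(A-D)/np.hypot(*(A-D))+(B-C)/np.hypot(*(B-C));y/=np.hypot(*y)
for sx in(1,):
    x=np.array([y[1],-y[0]]);
    if x@(A-B)<0:x=-x
print("case yaw",np.degrees(np.arctan2(x[1],x[0])),"grip",ctr+.026*x)
print("tab",[np.round(f(u,v,.138),4) for u,v in((175,425),(265,445),(240,200),(322,215),(248,318))])
E
```

```text
x 0.022496727018533877 -172.9338194846871
x 0.02235831781574519 -175.77934168821344
y 0.04388150782118679 98.25277377792517
y 0.044988170455044114 98.01216128592154
ctr [ 0.53122895 -0.29633415]
case yaw -171.86753246807666 grip [ 0.50549041 -0.30001217]
tab [array([ 0.5023, -0.3149]), array([ 0.5134, -0.3132]), array([ 0.4992, -0.2862]), array([ 0.509 , -0.2842]), array([ 0.5055, -0.2992])]
```

```bash
python3 -m crank '0 0 0.145 0 0 0 0.085;0 0 0.29 0 0 0 0.085;0 0 0.435 0 0 0 0.085;0 0 0.58 0 0 0 0.085;0 0 0.725 0 0 0 0.085;0 0 0.87 0 0 0 0.085;0 0 1.015 0 0 0 0.085;0 0 1.16 0 0 0 0.085;0 0 1.305 0 0 0 0.085;0 0 1.45 0 0 0 0.085'; python3 -m crank '0 0 0.145 0 0 0 0.06;0 0 0.29 0 0 0 0.06;0 0 0.435 0 0 0 0.06;0 0 0.58 0 0 0 0.06;0 0 0.725 0 0 0 0.06;0 0 0.87 0 0 0 0.06;0 0 1.015 0 0 0 0.06;0 0 1.16 0 0 -0.03 0.06;0 0 1.305 0 0 -0.06 0.06;0 0 1.45 0 0 -0.1 0.06'; python3 -c "
from cell import manip
s=manip.read_state();print(s['ee_pos'],s['tcp_rot'],s['joint_positions'])"
```

```text
time: 2.45
ee_pos: [0.5086, -0.3021, 0.3002]
tcp_rot: [-1.573, 0.002, 0.267]
wrist_force: [0.1, -0.0, 0.7]
finger_gap: 0.0851
time: 3.45
ee_pos: [0.5079, -0.3031, 0.2006]
tcp_rot: [-1.575, 0.004, 1.72]
wrist_force: [1.2, -0.8, 0.4]
finger_gap: 0.0602
[ 0.50793212 -0.30309725  0.20061446] [-1.57522669  0.00394616  1.71950658] [-6.80123970e-01  3.35300403e-01  5.34794211e-02  1.28307272e+00
  5.99277140e-04 -2.39963752e+00]
```

```bash
python3 -m crank '0 0 -0.01 -0.0025 0.003 -0.03 0.06;0 0 -0.01 -0.0025 0.003 -0.06 0.06;0 0 -0.01 -0.0025 0.003 -0.085 0.06;0 0 -0.01 -0.0025 0.003 -0.097 0.06;0 0 -0.01 -0.0025 0.003 -0.097 0.06;0 0 -0.01 -0.0025 0.003 -0.097 0.03;0 0 -0.01 -0.0025 0.003 -0.097 0.03' 40; python3 -m crank '0 0 0 0 0 0 0.008;0 0 0 0 0 0 0.008;0 0 0 0 0 0 0.008;0 0 0 0 0 0 0.008;0 0 0 0 0 0 0.008'
python3 - <<'E'
from h import *
s=manip.read_state();print(s["ee_pos"],s["tcp_rot"],s["finger_gap"])
im=manip.grab_frame("wrist");im2=manip.grab_frame("scene")
o=np.hstack([cv2.resize(im[100:400,130:430],(400,400)),cv2.resize(im2[110:210,130:230],(400,400),interpolation=2)])
cv2.imwrite("pics/g1.png",o[:,:,::-1])
E
```

```text
time: 4.15
ee_pos: [0.5059, -0.3008, 0.1052]
tcp_rot: [-1.577, 0.006, 1.709]
wrist_force: [-0.5, 0.2, 0.1]
finger_gap: 0.0315
time: 4.65
ee_pos: [0.5065, -0.3012, 0.1064]
tcp_rot: [-1.578, 0.007, 1.709]
wrist_force: [-1.0, 0.3, 7.2]
finger_gap: 0.0133
[ 0.5064541  -0.30117866  0.10644281] [-1.57841786  0.00740717  1.7090296 ] 0.01331858559860105
```

View pics/g1.png

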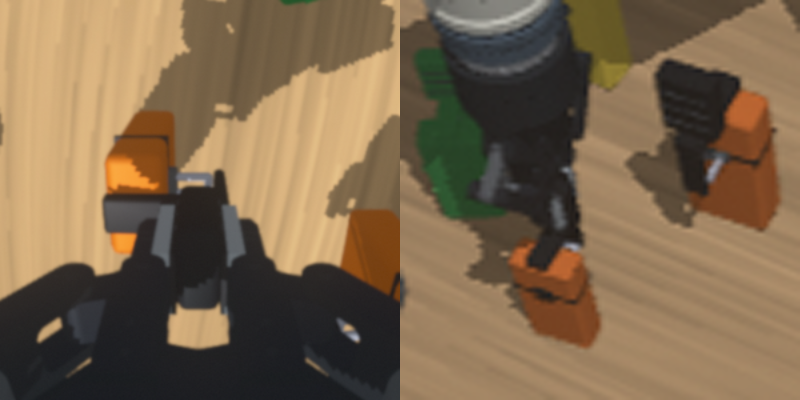

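The case is gripped by the tab (opening 13.3 mm). Now I'll lift it and check.

```bash
python3 -m crank '0 0 0 0 0 0.03 0.008;0 0 0 0 0 0.07 0.008;0 0 0 0 0 0.11 0.008;0 0 0 0 0 0.14 0.008;0 0 0 0 0 0.14 0.008;0 0 0 0 0 0.14 0.008'; python3 -m crank '0 0 -0.14 0 0.03 0.005 0.008;0 0 -0.28 0 0.065 0.005 0.008;0 0 -0.42 0 0.1 0.005 0.008;0 0 -0.56 0 0.135 0.005 0.008;0 0 -0.7 0 0.17 0.005 0.008;0 0 -0.84 0 0.2 0.005 0.008;0 0 -0.98 0 0.23 0.005 0.008;0 0 -1.12 0 0.25 0.005 0.008;0 0 -1.26 0 0.27 0.005 0.008;0 0 -1.4 0 0.29 0.005 0.008';python3 -m crank '0 0 -0.12 0 0 0 0.008;0 0 -0.24 0 0 0 0.008;0 0 -0.34 0 0 0 0.008;0 0 -0.34 0 0 0 0.008;0 0 -0.34 0 0 0 0.008'
python3 - <<'E'
from h import *
for i in range(1):
    s=manip.read_state();print(s["ee_pos"],s["tcp_rot"],s["finger_gap"],s["wrist_force"],s["joint_positions"])
d={}
for n in ("wrist","top","scene"):
    w=manip.camera_params(n);im=manip.grab_frame(n)[:,:,::-1]
    cv2.imwrite(f"pics/p_{n}.png",im);np.savez(f"pics/p_{n}.npz",mtx=w["mtx"],R=w["R"],t=w["t"])
    d[n]=im; print(n,proj(w,(.5,.091,.125),n=="wrist"))
a=cv2.resize(d["wrist"],(400,300));b=cv2.resize(d["top"][165:285,155:315],(400,300),interpolation=2);c=cv2.resize(d["scene"][150:270,210:370],(400,300),interpolation=2)
e=cv2.resize(d["wrist"][60:360,80:480],(400,300))
cv2.imwrite("pics/p.png",np.vstack([np.hstack([a,e]),np.hstack([b,c])]))
E
```

```text
time: 5.35
ee_pos: [0.5066, -0.3012, 0.2466]
tcp_rot: [-1.579, 0.008, 1.709]
wrist_force: [0.1, -0.3, -2.4]
finger_gap: 0.0135
time: 6.35
ee_pos: [0.5058, -0.0101, 0.2499]
tcp_rot: [-1.578, 0.011, 0.304]
wrist_force: [-0.7, 0.5, -0.9]
finger_gap: 0.0134
time: 6.85
ee_pos: [0.5054, -0.01, 0.2489]
tcp_rot: [-1.577, 0.013, -0.033]
wrist_force: [-0.7, -0.9, -2.4]
finger_gap: 0.0134
[ 0.50535316 -0.00998744  0.24890256] [-1.57733024  0.01252092 -0.03343224] 0.01339421289239328 [-0.72361356 -0.93568967 -2.35231153] [-0.18101367  0.18591509 -0.03035357  1.36595175 -0.008304   -0.1475749 ]
wrist [393.30877683 196.21220183]
top [244.35838387 218.97615509]
scene [305.05465284 215.52241466]
```

View pics/p.png

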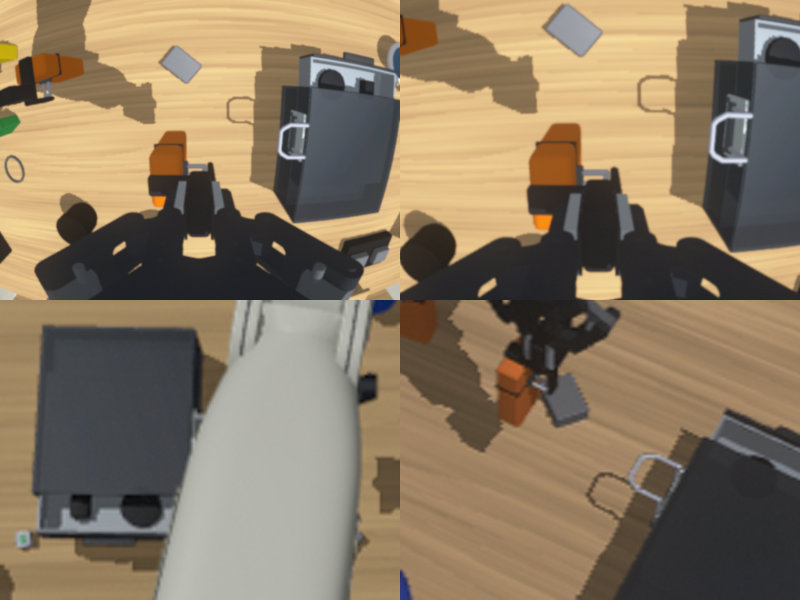

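Wrist view: the case hangs true in the gripper with its hook towards the organizer. The bar runs from about (394,178) to (393,220), where the estimate predicted (393,196). I'll measure the bar precisely in the wrist, top and scene views.

```bash
python3 - <<'E'
from h import *
w=np.load("pics/p_wrist.npz");im=cv2.imread("pics/p_wrist.png").astype(int)
hsv=cv2.cvtColor(im.astype(np.uint8),cv2.COLOR_BGR2HSV)
m=(hsv[...,1]<60)&(hsv[...,2]>130)
m[:, :380]=0;m[:,440:]=0;m[:160]=0;m[240:]=0
for v in range(168,232,3): 
    u=np.where(m[v])[0]; print(v,u.tolist())
t=cv2.imread("pics/top0.png");h2=cv2.cvtColor(t,cv2.COLOR_BGR2HSV);m2=(h2[...,1]<60)&(h2[...,2]>120)
print("top")
for v in range(204,232,2): print(v,(np.where(m2[v,228:256])[0]+228).tolist())
E
```

```text
168 [424, 425, 426, 427]
171 [424, 425, 426, 427]
174 [402, 403, 404, 405, 406, 407, 408, 409, 410, 411, 412, 413, 414, 415, 416, 417, 418, 419, 420, 421, 422, 423, 424, 425, 426, 427, 428, 429, 430, 431, 432]
177 [397, 398, 399, 400, 401, 402, 403, 404, 405, 406, 407, 408, 409, 410, 411, 412, 413, 414, 415, 416, 417, 418, 419, 420, 421, 422, 423, 424, 425, 426, 427, 428, 429, 430, 431, 432]
180 [394, 395, 396, 397, 398, 399, 400, 401, 402, 403, 423, 424, 425, 426, 427]
183 [391, 392, 393, 394, 395, 396, 397, 398, 423, 424, 425, 426]
186 [391, 392, 393, 394, 395, 396, 422, 423, 424, 425, 426]
189 [390, 391, 392, 393, 394, 395, 422, 423, 424, 425, 426]
192 [390, 391, 392, 393, 394, 395, 422, 423, 424, 425]
195 [390, 391, 392, 393, 394, 395, 422, 423, 424]
198 [389, 390, 391, 392, 393, 394, 395, 422, 423, 424]
201 [389, 390, 391, 392, 393, 394, 422, 423]
204 [388, 389, 390, 391, 392, 393, 394, 422, 423]
207 [389, 390, 391, 392, 393, 394, 420, 421, 422, 423]
210 [388, 389, 390, 391, 392, 393, 394, 420, 421, 422]
213 [389, 390, 391, 392, 393, 394, 395, 396, 420, 421, 422]
216 [391, 392, 393, 394, 395, 396, 397, 398, 399, 400, 401]
219 [395, 396, 397, 398, 399, 400, 401, 402, 403, 404, 405, 406, 407, 408, 409, 410, 411, 412, 413, 414, 415, 416, 417, 418, 419, 420, 421, 422, 423, 424, 425, 426, 427]
222 [400, 401, 402, 403, 404, 405, 406, 407, 408, 409, 410, 411, 412, 413, 414, 415, 416, 417, 418, 419, 420, 421, 422, 423, 424, 425, 426, 427]
225 [419, 420]
228 []
231 []
top
204 []
206 []
208 []
210 [233]
212 [236, 237, 238, 239, 240, 241, 242, 243, 244]
214 [244, 245]
216 [244, 245]
218 [244, 245]
220 [232, 244, 245]
222 [232, 244, 245]
224 [232, 242, 243, 244]
226 [232, 233, 234, 235, 236, 237, 238, 239, 240, 241]
228 [232]
230 []
```

```bash
python3 - <<'E'
from h import *
w=np.load("pics/p_wrist.npz");t=manip.camera_params("top");s=manip.camera_params("scene")
for z in(.118,.125,.132):
    a=cast(w,(392.7,186),z,True);b=cast(w,(391.2,210),z,True);m=cast(w,(391.9,198.2),z,True)
    L1=cast(w,(408,176),z,True);L2=cast(w,(408,220.7),z,True)
    print(z,"wrist bar",m.round(4)[:2],"yaw",np.degrees(np.arctan2(*(a-b)[1::-1])).round(2),"legs",np.hypot(*(L1-L2)[:2]).round(4),((L1+L2)/2).round(4)[:2],"top",cast(t,(244.5,219),z)[:2].round(4),"scene",cast(s,(304.6,216.4),z)[:2].round(4))
# tool axes
r=manip.read_state();print(r["ee_pos"],r["tcp_rot"])
from scipy.spatial.transform import Rotation as Ro
R=Ro.from_euler("xyz",r["tcp_rot"]).as_matrix();print(R.round(3))
p=r["ee_pos"]
for n,X in(("nose end",p+np.array([0,.0095,-.045])),("grip",p-R[:,1]*.019)): print(n,proj(w,X,True).round(1))
E
```

```text
0.118 wrist bar [0.5036 0.0923] yaw 179.66 legs 0.0426 [0.5045 0.1086] top [0.5013 0.0911] scene [0.4989 0.0899]
0.125 wrist bar [0.5018 0.0898] yaw 179.66 legs 0.0415 [0.5026 0.1057] top [0.4999 0.0906] scene [0.5027 0.091 ]
0.132 wrist bar [0.5    0.0872] yaw 179.66 legs 0.0405 [0.5008 0.1027] top [0.4985 0.0901] scene [0.5066 0.0921]
[ 0.50561729 -0.01008161  0.24956628] [-1.57753174  0.01132826 -0.03465461]
[[ 0.999 -0.012  0.035]
 [-0.035 -0.006  0.999]
 [-0.011 -1.    -0.007]]
nose end [293.9 239.1]
grip [278.2 292.6]
```

```bash
python3 -m crank '0 0 0.015 -0.004 0.03 0 0.008;0.006 -0.009 0.015 -0.004 0.06 0 0.008;0.006 -0.009 0.015 -0.004 0.09 -0.01 0.008;0.006 -0.009 0.015 -0.004 0.1005 -0.025 0.008;0.006 -0.009 0.015 -0.004 0.1005 -0.04 0.008;0.006 -0.009 0.015 -0.004 0.1005 -0.04 0.008;0.006 -0.009 0.015 -0.004 0.1005 -0.04 0.008'
python3 - <<'E'
from h import *
s=manip.read_state();print(s["ee_pos"],s["tcp_rot"],s["finger_gap"],s["wrist_force"])
d={}
for n in ("wrist","top","scene"):
    w=manip.camera_params(n);im=manip.grab_frame(n)[:,:,::-1]
    cv2.imwrite(f"pics/q_{n}.png",im);np.savez(f"pics/q_{n}.npz",mtx=w["mtx"],R=w["R"],t=w["t"]);d[n]=im
b=cv2.resize(d["wrist"][160:310,200:400],(800,600),interpolation=2)
b=cv2.resize(d["wrist"][160:310,200:350],(500,500),interpolation=2);c=cv2.resize(d["scene"][170:270,250:310],(300,500),interpolation=2)
cv2.imwrite("pics/q.png",np.hstack([b,c]))
E
```

```text
time: 7.7
ee_pos: [0.5016, 0.0903, 0.2098]
tcp_rot: [-1.571, 0.003, -0.019]
wrist_force: [1.8, -0.3, -0.7]
finger_gap: 0.0133
[0.50158803 0.09031887 0.2098245 ] [-1.57134784  0.0027236  -0.01900494] 0.013277586101961667 [ 1.75246011 -0.30151805 -0.6762201 ]
```

View pics/q.png

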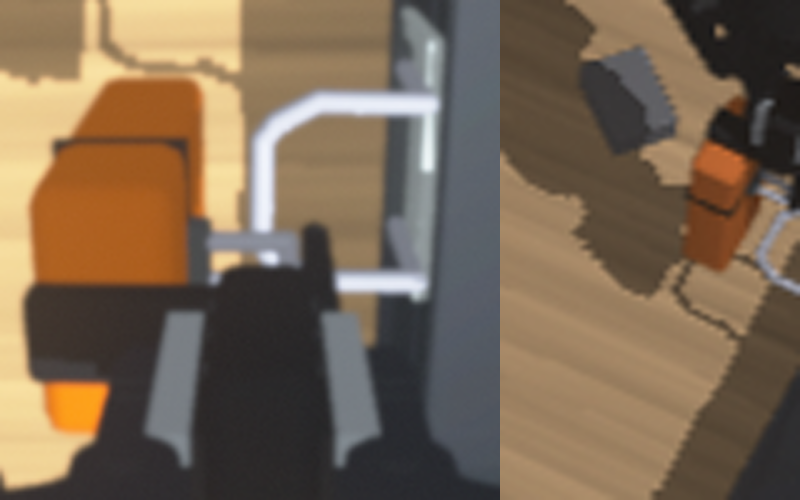

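```bash
python3 - <<'E'
from h import *
w=np.load("pics/q_wrist.npz")
f=lambda u,v,z:cast(w,(200+(u+.5)/3.3333-.5,160+(v+.5)/3.3333-.5),z,True).round(4)[:2]
for z in(.118,.125,.132): print(z,"bar",f(265,150,z),f(265,225,z),"leg mid",(f(335,103,z)+f(345,282,z))/2,np.hypot(*(f(335,103,z)-f(345,282,z))))
zb=.2098-.106
print("nose outer/inner end edge", f(330,230,zb+.0575),f(305,232,zb+.0575))
print("gate edge L,R top",f(205,233,zb+.064),f(298,235,zb+.064))
print("case inner face top corner",f(187,150,zb+.09))
E
```

```text
0.118 bar [0.4932 0.0911] [0.5111 0.0907] leg mid [0.5042 0.1081] 0.04326661530556794
0.125 bar [0.4912 0.0911] [0.5086 0.0908] leg mid [0.50185 0.1076 ] 0.041968678797408
0.132 bar [0.4892 0.0911] [0.5061 0.0908] leg mid [0.4996  0.10715] 0.040665095598067906
nose outer/inner end edge [0.4969 0.1032] [0.4972 0.0984]
gate edge L,R top [0.4946 0.08  ] [0.4953 0.0969]
case inner face top corner [0.4716 0.0793]
```

Mouth at y≈0.0915 and bar at y≈0.091, with the nose centred between the legs. Alignment is good, so I'll go down.

```bash
python3 -m crank '0 0 0 0 0 -0.01 0.008;0 0 0 0 0 -0.02 0.008;0 0 0 0 0 -0.025 0.008;0 0 0 0 0 -0.025 0.008'; python3 -m crank '0 0 0 0 0 -0.002 0.008;0 0 0 0 0 -0.004 0.008;0 0 0 0 0 -0.006 0.008;0 0 0 0 0 -0.006 0.008';python3 -m crank '0 0 0 0 0 -0.002 0.008;0 0 0 0 0 -0.004 0.008;0 0 0 0 0 -0.004 0.008'
```

```text
time: 8.25
ee_pos: [0.5015, 0.09, 0.1842]
tcp_rot: [-1.571, 0.003, -0.02]
wrist_force: [0.2, 0.5, -2.4]
finger_gap: 0.0134
time: 8.65
ee_pos: [0.5014, 0.09, 0.1781]
tcp_rot: [-1.571, 0.003, -0.02]
wrist_force: [0.8, 0.2, -1.2]
finger_gap: 0.0137
time: 8.95
ee_pos: [0.5013, 0.09, 0.1738]
tcp_rot: [-1.571, 0.004, -0.02]
wrist_force: [-0.2, -0.4, -1.2]
finger_gap: 0.0133
```

```bash
python3 -m crank '0 0 0 0 0.001 -0.002 0.008;0 0 0 0 0.001 -0.003 0.008;0 0 0 0 0.001 -0.003 0.008'; python3 -m crank '0 0 0 0 0 -0.002 0.008;0 0 0 0 0 -0.003 0.008;0 0 0 0 0 -0.003 0.008';python3 -m crank '0 0 0 0 0 -0.002 0.008;0 0 0 0 0 -0.003 0.008;0 0 0 0 0 -0.003 0.008'
```

```text
time: 9.25
ee_pos: [0.5014, 0.0911, 0.1709]
tcp_rot: [-1.571, 0.003, -0.02]
wrist_force: [0.0, 0.3, 1.6]
finger_gap: 0.0133
time: 9.55
ee_pos: [0.5015, 0.091, 0.168]
tcp_rot: [-1.571, 0.003, -0.02]
wrist_force: [-0.3, -1.3, 3.4]
finger_gap: 0.0136
time: 9.85
ee_pos: [0.5016, 0.0909, 0.1652]
tcp_rot: [-1.572, 0.003, -0.02]
wrist_force: [-1.2, -1.0, 5.5]
finger_gap: 0.0132
```

```bash
python3 -m crank '0 0 0 0 0 -0.002 0.008;0 0 0 0 0 -0.004 0.008;0 0 0 0 0 -0.004 0.008'; python3 -m crank '0 0 0 0 0 -0.002 0.008;0 0 0 0 0 -0.003 0.008;0 0 0 0 0 -0.003 0.008';python3 -m crank '0 0 0 0 0 -0.002 0.008;0 0 0 0 0 -0.003 0.008;0 0 0 0 0 -0.003 0.008'
```

```text
time: 10.15
ee_pos: [0.502, 0.0904, 0.1613]
tcp_rot: [-1.573, 0.001, -0.02]
wrist_force: [-0.2, -4.3, 4.7]
finger_gap: 0.0134
time: 10.45
ee_pos: [0.5024, 0.09, 0.1583]
tcp_rot: [-1.574, 0.001, -0.021]
wrist_force: [0.5, -4.8, 3.2]
finger_gap: 0.0139
time: 10.75
ee_pos: [0.5025, 0.0898, 0.1553]
tcp_rot: [-1.574, 0.001, -0.021]
wrist_force: [1.2, -3.4, 4.1]
finger_gap: 0.0133
```

```bash
python3 -m crank '0 0 0 0 0.0005 -0.001 0.008;0 0 0 0 0.0005 -0.002 0.008;0 0 0 0 0.0005 -0.002 0.008'; python3 -m crank '0 0 0 0 0.0005 -0.001 0.008;0 0 0 0 0.0005 -0.002 0.008;0 0 0 0 0.0005 -0.002 0.008'
```

```text
time: 11.05
ee_pos: [0.5024, 0.09, 0.1529]
tcp_rot: [-1.575, 0.001, -0.021]
wrist_force: [0.4, -5.0, 0.7]
finger_gap: 0.0133
time: 11.35
ee_pos: [0.5017, 0.091, 0.1501]
tcp_rot: [-1.574, 0.003, -0.021]
wrist_force: [0.3, 0.2, -1.0]
finger_gap: 0.0136
```

The push force dropped to zero and the lateral force with it, so the gate has snapped shut. Now I'll hold and then pull up, expecting the stop near TCP z≈0.163.

```bash
python3 -m crank '0 0 0 0 0 -0.001 0.008;0 0 0 0 0 -0.001 0.008;0 0 0 0 0 -0.001 0.008'; python3 -m crank '0 0 0 0 0 0.003 0.008;0 0 0 0 0 0.006 0.008;0 0 0 0 0 0.009 0.008;0 0 0 0 0 0.011 0.008;0 0 0 0 0 0.011 0.008';python3 -m crank '0 0 0 0 0 0.001 0.008;0 0 0 0 0 0.002 0.008;0 0 0 0 0 0.002 0.008'
```

```text
time: 11.65
ee_pos: [0.5015, 0.0912, 0.1489]
tcp_rot: [-1.573, 0.004, -0.02]
wrist_force: [-0.5, 0.4, -2.0]
finger_gap: 0.0131
time: 12.15
ee_pos: [0.5018, 0.0912, 0.1603]
tcp_rot: [-1.573, 0.003, -0.02]
wrist_force: [-0.5, 0.2, -0.6]
finger_gap: 0.0133
time: 12.45
ee_pos: [0.5018, 0.0912, 0.1624]
tcp_rot: [-1.573, 0.003, -0.021]
wrist_force: [-0.5, 1.1, -1.5]
finger_gap: 0.0133
```

```bash
python3 -m crank '0 0 0 0 0 0.001 0.008;0 0 0 0 0 0.001 0.008;0 0 0 0 0 0.001 0.008'; python3 -m crank '0 0 0 0 0 0.0007 0.008;0 0 0 0 0 0.0007 0.008;0 0 0 0 0 0.0007 0.008'
```

```text
time: 12.75
ee_pos: [0.5017, 0.0912, 0.1631]
tcp_rot: [-1.573, 0.003, -0.021]
wrist_force: [0.8, 0.7, -5.3]
finger_gap: 0.0133
time: 13.05
ee_pos: [0.5016, 0.0912, 0.1634]
tcp_rot: [-1.573, 0.004, -0.021]
wrist_force: [1.8, 0.1, -10.2]
finger_gap: 0.0133
```

The shut gate holds at about 8 N net, with the stop at z=0.1634 as expected. I'll ease to about 5 N, hold, then lower to the hanging height.

```bash
python3 -m crank '0 0 0 0 0 -0.0004 0.008;0 0 0 0 0 -0.0004 0.008;0 0 0 0 0 -0.0004 0.008'; python3 -m crank '0 0 0 0 0 -0.004 0.008;0 0 0 0 0 -0.008 0.008;0 0 0 0 0 -0.012 0.008;0 0 0 0 0 -0.016 0.008;0 0 0 0 0 -0.018 0.008;0 0 0 0 0 -0.0185 0.008;0 0 0 0 0 -0.0185 0.008'; python3 -m crank '0 0 0 0 0 -0.001 0.008;0 0 0 0 0 -0.001 0.008'
```

```text
time: 13.35
ee_pos: [0.5016, 0.0912, 0.1632]
tcp_rot: [-1.573, 0.004, -0.021]
wrist_force: [1.8, -0.0, -6.5]
finger_gap: 0.014
time: 14.05
ee_pos: [0.5016, 0.0913, 0.1446]
tcp_rot: [-1.573, 0.004, -0.02]
wrist_force: [0.1, 0.2, -2.1]
finger_gap: 0.0134
time: 14.25
ee_pos: [0.5017, 0.0912, 0.1437]
tcp_rot: [-1.573, 0.004, -0.021]
wrist_force: [-0.2, -0.4, -0.6]
finger_gap: 0.013
```

```bash
python3 -m crank '0 0 0 0 0 -0.0008 0.008;0 0 0 0 0 -0.0008 0.008'; python3 -m crank '0 0 0 0 0 -0.0005 0.008;0 0 0 0 0 -0.0005 0.008'
```

```text
time: 14.45
ee_pos: [0.5016, 0.0912, 0.1428]
tcp_rot: [-1.573, 0.004, -0.021]
wrist_force: [-0.1, -0.4, -1.5]
finger_gap: 0.0135
time: 14.65
ee_pos: [0.5016, 0.0912, 0.1422]
tcp_rot: [-1.573, 0.004, -0.02]
wrist_force: [-1.3, -0.5, -1.4]
finger_gap: 0.0135
```

```bash
python3 -m crank '0 0 0 0 0 -0.0006 0.008;0 0 0 0 0 -0.0006 0.008'; python3 -m crank '0 0 0 0 0 0 0.018;0 0 0 0 0 0 0.022;0 0 0 0 0 0 0.027;0 0 0 0 0 0 0.032;0 0 0 0 0 0 0.037;0 0 0 0 0 0 0.043;0 0 0 0 0 0 0.05;0 0 0 0 0 0 0.06;0 0 0 0 0 0 0.07;0 0 0 0 0 0 0.085'; python3 -m crank '0 0 0 0 0 0 0.085;0 0 0 0 0 0 0.085;0 0 0 0 0 0 0.085;0 0 0 0 0 0 0.085;0 0 0 0 0 0 0.085'
python3 - <<'E'
from h import *
a=manip.grab_frame("wrist");b=manip.grab_frame("scene")
cv2.imwrite("pics/r.png",np.hstack([cv2.resize(a[60:420,140:440],(400,480)),cv2.resize(b[160:280,250:350],(400,480),interpolation=2)])[:,:,::-1])
E
```

```text
time: 14.85
ee_pos: [0.5016, 0.0912, 0.1416]
tcp_rot: [-1.573, 0.004, -0.02]
wrist_force: [-0.9, -0.6, -0.6]
finger_gap: 0.0136
time: 15.85
ee_pos: [0.5016, 0.0912, 0.1416]
tcp_rot: [-1.573, 0.004, -0.021]
wrist_force: [0.3, -0.7, -0.2]
finger_gap: 0.082
time: 16.35
ee_pos: [0.5016, 0.0912, 0.1416]
tcp_rot: [-1.573, 0.004, -0.021]
wrist_force: [-0.1, -0.4, 0.9]
finger_gap: 0.0849
```

View pics/r.png

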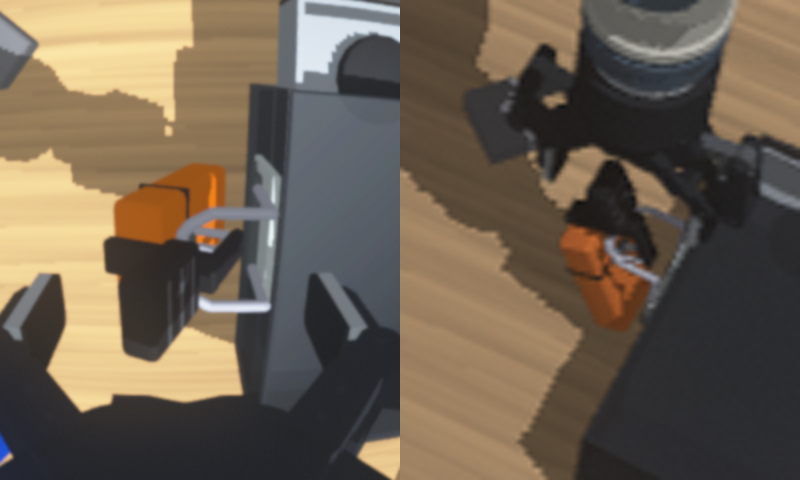

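The case hangs on the bar, leaning as described, with its tab free between the open fingers (left finger at about 25 px, tab at 120–200 px). Now I'll withdraw straight up.

```bash
python3 -m crank '0 0 0 0 -0.004 0.01 0.085;0 0 0 0 -0.006 0.03 0.085;0 0 0 0 -0.006 0.06 0.085;0 0 0 0 -0.006 0.09 0.085;0 0 0 0 -0.006 0.12 0.085;0 0 0 0 -0.006 0.13 0.085'; python3 -m crank '0 0 0 -0.02 -0.03 0 0.085;0 0 0 -0.04 -0.07 0 0.085;0 0 0 -0.06 -0.11 0 0.085;0 0 0 -0.06 -0.15 0 0.085;0 0 0 -0.06 -0.19 0 0.085;0 0 0 -0.06 -0.2 0 0.085;0 0 0 -0.06 -0.2 0 0.085;0 0 0 -0.06 -0.2 0 0.085;0 0 0 -0.06 -0.2 0 0.085'
python3 - <<'E'
from h import *
a=manip.grab_frame("top");b=manip.grab_frame("scene")
cv2.imwrite("pics/f.png",np.hstack([cv2.resize(b[170:260,265:340],(400,480),interpolation=2),cv2.resize(a[150:300,150:275],(400,480),interpolation=2)])[:,:,::-1])
a2=manip.grab_frame("top");x=cv2.absdiff(a,a2)[150:300,150:275];print("motion",x.max())
t=cv2.imread("pics/top0.png")[:,:,::-1]
d=(cv2.absdiff(a2,t).max(2)>40).astype(np.uint8)
n,_,st,_=cv2.connectedComponentsWithStats(d);print([s.tolist() for s in st[1:] if s[4]>15])
E
```

```text
time: 17.05
ee_pos: [0.5023, 0.085, 0.2753]
tcp_rot: [-1.573, -0.001, -0.021]
wrist_force: [0.9, -0.4, 0.5]
finger_gap: 0.0846
time: 17.95
ee_pos: [0.4423, -0.1139, 0.2753]
tcp_rot: [-1.573, -0.001, -0.019]
wrist_force: [-0.5, 0.3, -0.1]
finger_gap: 0.085
motion 24
[[134, 156, 239, 264, 17192], [365, 204, 33, 30, 492], [237, 211, 41, 31, 578], [312, 237, 248, 183, 26218], [352, 250, 10, 14, 88], [368, 253, 7, 9, 47], [485, 296, 75, 17, 320], [544, 308, 15, 4, 17], [307, 356, 10, 17, 101], [286, 378, 12, 6, 21], [254, 382, 54, 38, 1628]]
```

View pics/f.png

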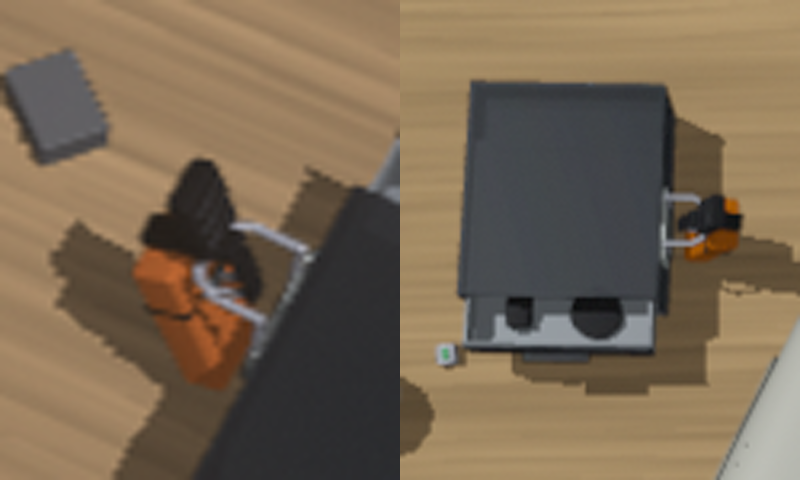

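The case hangs by itself on the ring and the drawer, level and battery are untouched. I'll let it settle, check that it's still, and hand in.

```bash
python3 -m crank '0 0 0 0 0 0 0.085;0 0 0 0 0 0 0.085;0 0 0 0 0 0 0.085;0 0 0 0 0 0 0.085;0 0 0 0 0 0 0.085;0 0 0 0 0 0 0.085;0 0 0 0 0 0 0.085;0 0 0 0 0 0 0.085;0 0 0 0 0 0 0.085;0 0 0 0 0 0 0.085' >/dev/null
python3 - <<'E'
from h import *
p=manip.camera_params("top")
def o():
    im=manip.grab_frame("top");h=cv2.cvtColor(im,cv2.COLOR_RGB2HSV);m=(h[...,0]<18)&(h[...,1]>170)&(h[...,2]>110)
    m[:, :225]=0;m[:,270:]=0;m[:190]=0;m[250:]=0
    v,u=np.where(m);return im,(u.mean(),v.mean(),len(u))
a,ca=o()
for i in range(6): b,cb=o()
print(ca,cb,"diff",cv2.absdiff(a,b)[190:250,225:270].max(),"ref",cv2.absdiff(a,b)[50:150,20:120].max())
print("body top approx",cast(p,cb[:2],.12).round(3))
E
```

```text
(np.float64(247.86206896551724), np.float64(222.48275862068965), 58) (np.float64(248.0327868852459), np.float64(222.70491803278688), 61) diff 8 ref 9
body top approx [0.49  0.081 0.12 ]
```

```bash
python3 -c "
from cell import manip
print(manip.job_done(), manip.read_state()['time'])"
```

```text
the job is handed in; nothing more can be done
the job is handed in; nothing more can be done
```

The small orange card case is clipped on the D-ring and hanging by itself. I handed the job in at about 19–20 s of the 70 s.

- **Push:** The bar met the gate about 1.5 mm below its nominal height. The push peaked at about 7 N, net of the case's weight, in the readings between moves. It then fell to nearly nothing about 20 mm deep, when the gate snapped shut.
- **Pull test:** Pulling back up, the shut gate stopped on the bar about 21 mm above the hanging height, as expected. I meant to pull with about 5 N, but it reached about 8–9 N net for a moment. I then eased it to about 5 N and held it there.
- **Last checks:** The case looked still (frame differences at noise level), and the gripper was clear of everything. The drawer, level and battery looked unmoved. I did not check the other bystanders one by one, because the before/after picture comparison was mostly taken up by the arm and its shadow.
- **Not confirmed:** The case hangs turned a little on the bar, seen from above. I judged the gate shut from the forces and the stop height, not from a clear picture of it.

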